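# Draw out the dosing arm to the red mark and hold it over the beaker

## Robot

A 6-joint arm with a two-finger parallel gripper is mounted at the origin on the work surface. World frame = base frame: x ahead of the robot, y to its left, z up, the work surface at z = 0. Lengths are in m, angles in degrees, forces in N, time in s.
With the tool pointing down it reaches from about 0.4 to 0.825 m from the base axis. Payload 7 kg.
Tool frame: the origin (TCP) lies midway between the tips of the shut fingers; the grasp point (between the pads) lies 19 mm behind it; z points along the fingers, y is the line along which they close (so a half turn about z gives the same grasp; the last joint's range is limited). The gripper opens to 88 mm and grips with 3 to 60 N. Pads are 19 mm wide; open, the fingers measure 130 mm over their backs; the gripper's body (78 mm by 193 mm) begins 47 mm behind the grasp point.
Start: joints at [-52.706, 20.546, 0.682, 0, -70.136, -16.507], TCP at [0.24, -0.631, 0.227] pointing down, gripper open.
Joint ranges: [-176.03, 176.03], [-82.01, 121.73], [-58.28, 71.71], [-173.87, 95.51], [-174.79, -0.11], [-173.66, 173.66]. Speed limits (degrees/s): [136.94, 136.94, 172.46, 180, 180, 180].

## Interface

Orientations are given as [roll, pitch, yaw] about the fixed x, y, z axes, in that order (R = Rz(yaw) Ry(pitch) Rx(roll)).
In Python, from plant import ctrl gives the robot as it stands.
- The arm moves only by the tool arm_command, never from a script. Its argument "steps" is a list of rows, each an object with "translation": the shift along the tool's x, y, z in mm, a list of three; "rotation": the turn, a rotation vector about the tool's x, y, z in units of 5 degrees (1.0 is 5 degrees), a list of three; "claw": the finger opening in mm, from 0 to 87.6. In form: [{"translation": [x, y, z], "rotation": [rx, ry, rz], "claw": claw}, ...]. A call has 1 to 5 rows; each row is the pose to reach, as a shift and turn from the pose commanded when the call began, along the tool's axes at that moment; what a row does not reach only later rows make up. A row lasts 1/10 s, in which the tool goes at most 50 mm and 8.59 degrees, less where a joint would pass 70% of its speed; a pose out of reach is approached as far as the arm can. A call with a gripper value outside its range is refused whole. The fingers move at their own pace and stop on an object; the grip force is fixed at half the most. Time passes only in rows, so rows that repeat a pose let the fingers close. It gives the time, the measured TCP pose, the force, the opening and the grip force at its end, in the units of the state.
- ctrl.get_obs(): the state, without advancing time (a new reading comes with each control period).
- ctrl.snapshot(name): name is "scene" or "top" or "wrist"; returns (picture, depth): 400x640x3 uint8, red, green, blue; 400x640 float32, m along the optical axis (not along the pixel's ray), 0 where there is no reading.
- ctrl.calibration(name): a dict with "vertical_fov" (degrees; the focal length in pixels is half the picture's height over the tangent of half this angle, whatever the lens; pixels are square), "cx", "cy" (the principal point, pixels), "rvec" (rotation vector, rad) and "tvec" (3), from world to camera coordinates, as OpenCV has them; the wrist camera has in their place "hand_eye" (4x4, takes a point from camera to tool coordinates, whose origin is the TCP and whose axes are the flange's). Camera axes: x right, y down, z forward; pixel columns grow to the right and rows downward; lengths in m; the calibration is good to about 2 mm. A picture is of the moment at which its call begins: read the wrist's pose just before it. calibration takes no time and is no camera call.
- ctrl.close_job(): hands the job in; it is judged then, once.
The state is a dict: "clock": time; "joint_pos": joint angles; "qvel": joint speeds; "tau": joint torques, N m; "tool_pos": TCP position; "orientation": TCP orientation; "force": force on the tool from outside, world axes, zero at the start; "moment": the same for the moment, N m; "opening": finger opening in m; "gripper_force": force on a finger pad.
Only numpy, scipy, OpenCV 4.12 (cv2) and the standard library are available. Lean on these libraries where they do the work, as an engineer would, in place of code of your own. Each camera call takes 0.05 s, during which the arm holds its last target. There are 200 camera calls.

## Task

Get the dosing stand ready: slide the amber shield panel up out of its slotted holder and stand it in the green rack without dropping it, then let it go. Then squeeze the grip of the telescoping dosing arm so that its blue lock button is pressed in, draw the arm out until its black pointer is on the red mark of the scale, and finish while still holding it there, squeezed and still (it springs back if let go). Leave the red mark with its beaker, the two bottles and the eraser where they are.

Things in the scene. Friction and masses are not known exactly. Their poses are not given: they have to be found in the camera images.
- stand: Dosing stand, fixed: grey base 20 mm thick (x -195..+235, y -132..+58 mm), white sleeve at its rear from which the dosing arm telescopes level. Origin on the bench below the arm's grip at home; x = direction the arm extends, y = direction the lock button is pressed, z up. Place and yaw vary.
- holder (a point): Centre of the slotted holder, at the slot's floor, 20 mm above the bench, 66 mm along the stand's x: two black channels at the stand's y +-29..53 mm, tops 55 mm above the bench, slots 8 mm wide across x. Axes as the stand's.
- scale (a point): Middle of the white scale plate, 210 mm long along the stand's x, 24 mm wide, top 90 mm above the bench, ticks every 10 mm, on two posts; it lies 100 mm to the -y side of the arm's line. Axes as the stand's.
- grip (a point): Grip centre, 96 mm up, moves with the arm; axes as the stand's. Grip 36 mm long (x), 80 to 112 mm above the bench; white fixed face at y +19 mm, blue button's face at y -25 mm (44 mm over both), -19 mm when pressed (38 mm). Pinch from above across y. Ahead of it (x +18..52 mm) is the grey nose, 24 mm wide, with a nozzle pointing down, end 74 mm up.
- boom (a joint): How far the arm is drawn out, m: 0 home, to 0.16. A spring always pulls it back with 3 to 5 N. Locked at home unless the button is pressed in more than about 4 mm; the panel in its holder also bars its way. Let go, it springs back and stops near home.
- lock_button (a joint): How far the blue lock button on the grip is pressed in, m: 0 out, 0.006 fully in. Spring 3 N rising to 6 N.
- pointer (a point): Tip of the thin black pointer on the arm's nose, 3 mm wide, just above the scale plate, 94.5 mm above the bench; 47 mm ahead of and 98 mm to the -y side of the grip centre in the stand's frame. Moves with the arm. Axes as the stand's.
- mark (a point): Red mark: centre line of a red clip 8 mm wide (along the stand's x) on the scale plate's outer edge, 94 mm up, on one stiff rider with a glass beaker (56 mm across, rim 69 mm up) that stands below the arm's line at the same x. 70 to 130 mm ahead of the pointer's home. Leave it. Axes as the stand's.
- panel_centre (a point): Centre of the loose amber panel, 70 mm above its lower edge: 6 mm thick (its x), 90 wide (y), 140 high (z), 90 g. Black grip strip along the top edge, 10 mm thick, 60 wide, 45 to 70 mm above the centre: pinch from above across the thickness. At the start in the stand's holder, axes as the stand's, lower edge 20 mm, top 160 mm above the bench.
- panel: The same amber panel; origin at the middle of its lower edge, axes as panel_centre.
- rack: Green open-topped rack (narrow trough), fixed: outside 50 mm (its x) by 150 mm (its y), 75 mm high, inside 40 x 140 mm, inner floor 5 mm above the bench. Origin at the centre of its underside. The panel stands in it with its width along the rack's y and may lean on the rim when let go. Place and yaw vary.
- reagent_bottle: Glass bottle with blue cap, 68 mm across, 140 mm high; origin at the centre of its underside. Leave alone.
- dropper_bottle: Small orange dropper bottle with red cap, 36 mm across, 90 mm high; origin at the centre of its underside. Leave alone.
- eraser: Red and blue eraser, 52 x 22 x 12 mm; origin at the centre of its underside. Leave alone.
Mind the look-alikes: they are no part of the job. What is meant by the panel is not turquoise or white, and is the smaller of those in its own colour.

How it is judged (in metres and radians):
On the way, in this order (a step that is already met when the one before it is completed fails the run):
1. the panel is lifted out of the slotted holder by the gripper (height (world z) of panel_centre above 0.135 m and contact force between the fingers and panel above 0.3 N), for 0.1 s.
2. the panel stands or leans in the green rack, let go and still, the arm still home (x of panel_centre in the frame of rack between -0.05 and 0.05 m and y of panel_centre in the frame of rack between -0.045 and 0.045 m and height (world z) of panel_centre below 0.09 m and angle between panel_centre's own z axis and vertical below 0.75 rad and contact force between rack and anything else above 0.3 N and contact force between the fingers and panel below 0.05 N and linear speed of panel below 0.03 m/s and value of joint boom below 0.02 m), for 0.2 s.
3. the lock button is squeezed in and the arm is drawn off its lock (value of joint lock_button above 0.004 m and value of joint boom above 0.025 m and contact force between the fingers and stand above 2 N), for 0.1 s.
At the end, for the whole second after the job is handed in: The pointer is within 4 mm of the red mark's centre line along the scale (it overlaps the 8 mm red clip) and still, the fingers hold the grip with the lock button pressed in by more than 4 mm; the panel is in the green rack, upright or leaning (under 43 degrees), let go and at rest (x of pointer in the frame of mark between -0.004 and 0.004 m and value of joint lock_button above 0.004 m and contact force between the fingers and stand above 2 N and velocity of joint boom between -0.01 and 0.01 m/s and x of panel_centre in the frame of rack between -0.05 and 0.05 m and y of panel_centre in the frame of rack between -0.045 and 0.045 m and height (world z) of panel_centre below 0.09 m and angle between panel_centre's own z axis and vertical below 0.75 rad and contact force between rack and anything else above 0.3 N and contact force between the fingers and panel below 0.05 N and linear speed of panel below 0.03 m/s); the arm keeps its last pose, push and grip.
It fails at once if the panel is let go while raised with its lower edge above the rack's rim (height (world z) of panel_centre above 0.155 m and contact force between the fingers and panel below 0.02 N).
It fails at once if the red mark and beaker are shifted along the scale by more than 3 mm (distance of mark from where it was at the start of the episode above 0.003 m).
It fails at once if the reagent bottle is moved by more than 20 mm or tipped over (distance of reagent_bottle from where it was at the start of the episode above 0.02 m or angle between reagent_bottle's own z axis and vertical above 0.4 rad).
It fails at once if the dropper bottle is moved by more than 20 mm or tipped over (distance of dropper_bottle from where it was at the start of the episode above 0.02 m or angle between dropper_bottle's own z axis and vertical above 0.4 rad).
It fails at once if the eraser is moved by more than 20 mm (distance of eraser from where it was at the start of the episode above 0.02 m).
It also fails if it takes over 54 s, if anything falls off the work surface, if the arm or the gripper's body presses on something with over 40 N, if the wrist force passes 120 N, or if a joint passes its speed limit or range.

## Working session

There is one attempt and no reset: what is moved stays moved. The work goes in short steps, Python scripts to look and compute and a tool call to move; the robot and the scene stay as the last step left them, time stands still between calls to the robot, and variables do not carry over. Pictures are saved under pics/ and viewed, at most 10 in all, crops included, and the job is handed in when it is done.

Besides the shell and the picture viewer there is one more tool, called by a JSON object that holds its "method" and its "body". arm_command: Moves the arm, as the interface text tells. Its arguments: {"type":"object","properties":{"steps":{"type":"array"}},"required":["steps"]}

```bash
ls; mkdir -p pics; cat > h.py <<'E'
import numpy as np, cv2
from plant import ctrl
from scipy.spatial.transform import Rotation as R
def cam(n):
    c=ctrl.calibration(n); f=200/np.tan(np.radians(c['vertical_fov'])/2)
    K=np.array([[f,0,c['cx']],[0,f,c['cy']],[0,0,1.]])
    if 'rvec' in c:
        Rm=cv2.Rodrigues(np.array(c['rvec'],float))[0]; t=np.array(c['tvec'],float).ravel()
        return K,Rm.T,-Rm.T@t       # cam->world rotation, centre
    o=ctrl.get_obs(); Rt=R.from_euler('xyz',o['orientation'],degrees=True).as_matrix(); H=np.array(c['hand_eye'])
    return K,Rt@H[:3,:3],Rt@H[:3,3]+np.array(o['tool_pos'])
def shot(n,fn=None):
    C=cam(n); p,d=ctrl.snapshot(n); p=np.array(p)
    if fn: cv2.imwrite(fn,p[:,:,::-1])
    return C,p,np.array(d)
def ray(C,uv,z):
    K,Rw,c=C; uv=np.atleast_2d(uv).astype(float)
    r=(Rw@np.linalg.inv(K)@np.c_[uv,np.ones(len(uv))].T).T
    return c+r*((z-c[2])/r[:,2])[:,None]
def cloud(C,d):
    K,Rw,c=C; v,u=np.mgrid[:400,:640]
    q=np.stack([(u-K[0,2])/K[0,0]*d,(v-K[1,2])/K[1,1]*d,d],-1)
    return q@Rw.T+c
def proj(C,P):
    K,Rw,c=C; q=(np.atleast_2d(P)-c)@Rw; q=q@K.T; return q[:,:2]/q[:,2:]
E
python3 - <<'E'
from h import *
import pickle
print(ctrl.get_obs())
D={}
for n in('scene','top','wrist'):
    D[n]=shot(n,f'pics/{n}0.png'); print(n,ctrl.calibration(n))
pickle.dump(D,open('d0.pkl','wb'))
E
```

```text
pics
{'clock': 0.0, 'joint_pos': array([-5.27049045e+01,  2.05900677e+01,  6.33951938e-01, -2.00676805e-02,
       -7.01360890e+01, -1.65086748e+01]), 'qvel': array([ 0.01829649, -0.0296091 ,  0.01308061, -0.01888318, -0.00211094,
       -0.00556617]), 'tau': array([ 3.57929571e-05, -5.82723141e+01,  2.93050486e+01,  6.99697629e+00,
        6.91996000e-03, -1.69544633e-04]), 'tool_pos': array([ 0.23936709, -0.63060776,  0.22563964]), 'orientation': array([ 1.79906235e+02, -8.11615202e-03, -1.59220407e+02]), 'force': array([-0.08854445, -0.65412074,  0.68881553]), 'moment': array([-0.01033708, -0.04347921,  0.01015573]), 'gripper_force': 0.0, 'opening': 0.08757030397437891}
scene {'vertical_fov': 57.1714164779969, 'cx': 324.45582278389327, 'cy': 197.9464215315202, 'rvec': array([ 1.74076166,  1.42770402, -0.78863392]), 'tvec': array([-0.10037455, -0.21511936,  1.36824948])}
top {'vertical_fov': 45.9647791049332, 'cx': 316.6173735571391, 'cy': 200.7720571963468, 'rvec': array([ 2.16402882, -2.15486169,  0.14818052]), 'tvec': array([1.01869811e-03, 5.38869227e-01, 1.08321404e+00])}
wrist {'vertical_fov': 67.48924814706493, 'cx': 316.9920992035778, 'cy': 204.833013007283, 'hand_eye': array([[-1.50565449e-04, -9.54327571e-01, -2.98762219e-01,
         8.03949096e-02],
       [ 9.99999468e-01, -4.48513649e-04,  9.28710375e-04,
        -5.92423550e-04],
       [-1.02029285e-03, -2.98761920e-01,  9.54327131e-01,
        -1.57470796e-01],
       [ 0.00000000e+00,  0.00000000e+00,  0.00000000e+00,
         1.00000000e+00]])}
```

View pics/scene0.png

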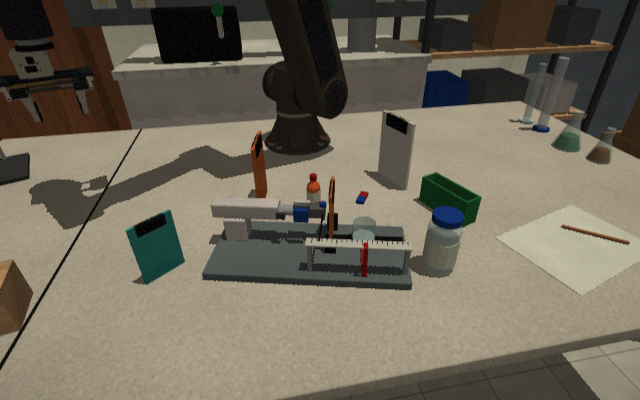

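View pics/top0.png

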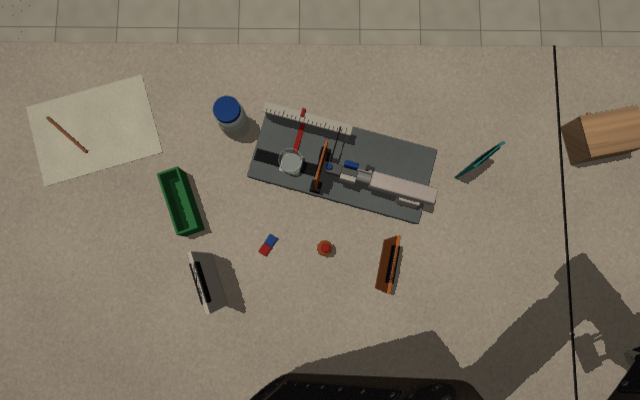

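The scene view shows the stand near (310,250), the amber panel in its holder at (331,210), the green rack at (450,200) and the larger orange decoy at (259,165). In the top view, the stand's arm extends left, towards world +y. The rack is at (181,201), the mark at (300,130) and the reagent bottle at (228,110).

```bash
cat > m.py <<'E'
from h import *
import pickle
D=pickle.load(open('d0.pkl','rb'))
C,p,d=D['top']; P=cloud(C,d); hsv=cv2.cvtColor(p,cv2.COLOR_RGB2HSV); H,S,V=[hsv[...,i].astype(int) for i in range(3)]
v,u=np.mgrid[:400,:640]
print('bench z',np.median(P[300:330,280:340,2]), 'cam',C[2])
roi=(u>235)&(u<450)&(v>90)&(v<235)
def rect(m,z,name):
    m=m.astype(np.uint8); n,l,s,_=cv2.connectedComponentsWithStats(m); k=1+np.argmax(s[1:,4]); m=l==k
    vv,uu=np.nonzero(m); W=ray(C,np.c_[uu,vv],z)[:,:2]
    r=cv2.minAreaRect((W*1000).astype(np.float32)); print(name,'px',uu.mean().round(1),vv.mean().round(1),'n',len(uu),'ctr',np.round(r[0],1),'size',np.round(r[1],1),'ang',round(r[2],2),'depth z',np.median(P[m][:,2]).round(4))
    return r
def rr(m,name):
    rect(m[0],m[1],name)
base=roi&(abs(P[...,2]-.02)<.006); rect(base,.02,'base')
sc=roi&(abs(P[...,2]-.09)<.008)&(v<140); rect(sc,.09,'scale')
g=(H>45)&(H<80)&(S>120)&(u<240)
rect(g&(P[...,2]>.069),.075,'rack rim')
rect(g,.075,'green all')
rect(roi&(H<18)&(S>120)&(u>305)&(P[...,2]>.03),.16,'amber')
rect(roi&(u>300)&(u<335)&(P[...,2]>.145),.16,'panel top')
red=roi&((H<6)|(H>173))&(S>150); rect(red&(v<175),.094,'red')
blue=(H>105)&(H<125)&(S>150)
rect(blue&(u<250),.14,'cap'); rect(blue&roi&(u>335),.1,'button')
rect((u>310)&(u<340)&(v>235)&(v<260)&(P[...,2]>.07),.09,'dropper')
rect((u>255)&(u<282)&(v>230)&(v<260)&(S>130),.012,'eraser')
E
python3 m.py
python3 -c "
import cv2
p=cv2.imread('pics/top0.png')[90:235,235:450]
cv2.imwrite('pics/c0.png',cv2.resize(p,None,fx=3.7,fy=3.7,interpolation=cv2.INTER_CUBIC))"
```

```text
bench z 0.0005765484531876641 cam [0.39616125 0.0130926  1.14307418]
base px 316.3 168.0 n 6103 ctr [623.5 -55. ] size [428.8 166.5] ang 74.56 depth z 0.0205
scale px 307.3 117.7 n 967 ctr [727.   25.3] size [210.3  36.2] ang 72.84 depth z 0.0902
rack rim px 178.7 201.8 n 367 ctr [533.6 321.1] size [148.2  49.2] ang 20.54 depth z 0.0744
green all px 180.4 201.7 n 1798 ctr [531.4 314.1] size [157.2  60.9] ang 20.54 depth z 0.033
amber px 320.3 164.8 n 226 ctr [602.4  -4.4] size [ 12.3 109. ] ang 74.95 depth z 0.1584
panel top px 320.6 159.9 n 182 ctr [611.3  -4.2] size [10.2 92. ] ang 74.54 depth z 0.16
red px 298.7 135.9 n 131 ctr [680.4  45.3] size [11.5 62.3] ang 75.38 depth z 0.0248
cap px 226.4 109.3 n 543 ctr [726.5 202.9] size [57.1 54.8] ang 1.41 depth z 0.1397
button px 351.0 164.9 n 87 ctr [612.1 -73.3] size [30.6 14.5] ang 76.0 depth z 0.111
dropper px 324.5 247.0 n 57 ctr [428.2 -13. ] size [17.7 17.8] ang 0.03 depth z 0.0907
eraser px 267.4 245.0 n 179 ctr [435.2 120. ] size [21.3 49.2] ang 56.92 depth z 0.0123
```

View pics/c0.png

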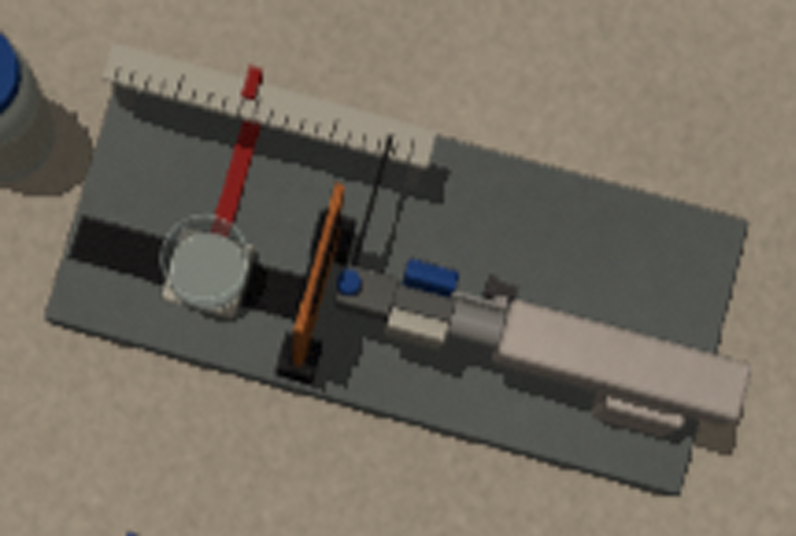

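{"method": "arm_command", "body": {"steps": [{"translation":[0,0,-50],"rotation":[0,0,0],"claw":87},{"translation":[-195,155,-50],"rotation":[0,0,0],"claw":87},{"translation":[-195,155,-50],"rotation":[0,0,0],"claw":87},{"translation":[-195,155,-50],"rotation":[0,0,0],"claw":87},{"translation":[-195,155,-50],"rotation":[0,0,0],"claw":87}]}}

```text
clock: 0.65
tool_pos: [0.3421, -0.4574, 0.2763]
orientation: [180.0, 0.0, -159.3]
force: [2.1, -0.1, 0.5]
opening: 0.0871
gripper_force: 0.0
```

{"method": "arm_command", "body": {"steps": [{"translation":[-190,150,0],"rotation":[0,0,0],"claw":87},{"translation":[-190,150,0],"rotation":[0,0,0],"claw":87},{"translation":[-190,150,0],"rotation":[0,0,0],"claw":87},{"translation":[-190,150,0],"rotation":[0,0,0],"claw":87},{"translation":[-190,150,0],"rotation":[0,0,0],"claw":87}]}}

```text
clock: 1.15
tool_pos: [0.4669, -0.2492, 0.2767]
orientation: [180.0, 0.0, -159.2]
force: [0.4, -1.5, -0.6]
opening: 0.0874
gripper_force: 0.0
```

{"method": "arm_command", "body": {"steps": [{"translation":[-188,150,0],"rotation":[0,0,7.2],"claw":87},{"translation":[-188,150,0],"rotation":[0,0,7.2],"claw":87},{"translation":[-188,150,0],"rotation":[0,0,7.2],"claw":87},{"translation":[-188,150,0],"rotation":[0,0,7.2],"claw":87},{"translation":[-188,150,0],"rotation":[0,0,7.2],"claw":87}]}}

```text
clock: 1.65
tool_pos: [0.5886, -0.0436, 0.2766]
orientation: [180.0, 0.0, 164.5]
force: [1.1, -0.7, 0.2]
opening: 0.0873
gripper_force: 0.0
```

{"method": "arm_command", "body": {"steps": [{"translation":[0,0,0],"rotation":[0,0,0],"claw":87},{"translation":[0,0,0],"rotation":[0,0,0],"claw":87}]}}

```text
clock: 1.85
tool_pos: [0.5882, -0.0443, 0.2757]
orientation: [-180.0, -0.1, 164.9]
force: [-0.8, -0.8, 0.4]
opening: 0.0872
gripper_force: 0.0
```

```bash
python3 - <<'E'
from h import *
import pickle
print(ctrl.get_obs()['tool_pos'],ctrl.get_obs()['orientation'])
W=shot('wrist','pics/w1.png'); pickle.dump(W,open('w1.pkl','wb'))
D=pickle.load(open('d0.pkl','rb')); C,p,d=D['top']; P=cloud(C,d)
for n,(a,b,c,e) in dict(white=(180,250,240,320),orange=(365,410,230,300)).items():
    q=P[c:e,a:b].reshape(-1,3); print(n,q[:,2].max(), q[q[:,2]>.06][:,:2].min(0),q[q[:,2]>.06][:,:2].max(0))
E
```

```text
[ 0.58823349 -0.04425631  0.27573292] [-1.79963709e+02 -7.92997890e-02  1.64933496e+02]
white 1.143074178299546 [0.29345823 0.0130926 ] [0.41681758 0.26070655]
orange 1.143074178299546 [ 0.33421068 -0.16523849] [0.45057097 0.0130926 ]
```

View pics/w1.png

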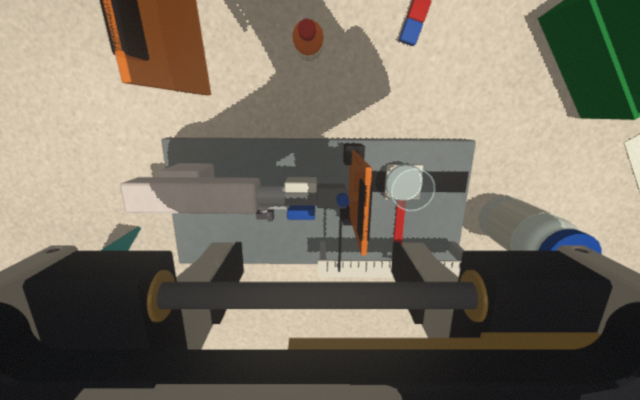

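The wrist view shows the base's upper edge at row 139, between columns 163 and 474, and the panel at (363,200). The pointer is at (340,268) and the mark is hidden by the right finger. Next I'll fit the base edges and the panel.

```bash
cat > s.py <<'E'
from h import *
import pickle
C,p,d=pickle.load(open('w1.pkl','rb')); P=cloud(C,d)
v,u=np.mgrid[:400,:640]; z=P[...,2]
hsv=cv2.cvtColor(p,cv2.COLOR_RGB2HSV); H,S,V=[hsv[...,i].astype(int) for i in range(3)]
m=(abs(z-.02)<.006)&(v>120)&(v<262)&(d>0)
def line(pts,n):
    W=ray(C,pts,.02)[:,:2].astype(np.float32); l=cv2.fitLine(W,cv2.DIST_HUBER,0,.001,.001).ravel(); 
    a=np.degrees(np.arctan2(l[1],l[0])); print(n,'ang',a,'pt',l[2:]); return l
top=[(c,np.nonzero(m[:,c])[0].min()-.5) for c in range(200,460,3)]
lf=[(np.nonzero(m[r,:250])[0].min()-.5,r) for r in list(range(215,258,3))]
rt=[(np.nonzero(m[r])[0].max()+.5,r) for r in range(145,255,3)]
a=line(top,'top'); b=line(lf,'left'); c=line(rt,'right')
ang=np.arctan2(a[1],a[0]); ang=ang if ang>0 else ang+np.pi
ex=np.array([np.cos(ang),np.sin(ang)]); ey=np.array([-ex[1],ex[0]])
xl=b[2:]@ex+.195; xr=c[2:]@ex-.235; y=a[2:]@ey-.058
print('x origin est',xl,xr,'y',y); 
for x in(xl,xr): print('stand',x*ex+y*ey)
pm=(z>.145)&(z<.175)&(u>330)&(u<385)&(v<262)
vv,uu=np.nonzero(pm); r=cv2.minAreaRect((ray(C,np.c_[uu,vv],.16)[:,:2]*1000).astype(np.float32)); print('panel top',r,len(uu))
q=np.median(P[pm],0);print(q)
o=((xl+xr)/2)*ex+y*ey
print('holder pred',o+.066*ex)
bt=(H>105)&(H<125)&(S>150)&(u>280)&(u<320)&(v>200)&(v<225); vv,uu=np.nonzero(bt)
w=ray(C,np.c_[uu,vv],.11)[:,:2]-o; print('button stand',(w@ex).min(),(w@ex).max(),(w@ey).min(),(w@ey).max())
E
python3 s.py
```

```text
top ang 74.58873 pt [ 0.5360917  -0.06107229]
left ang -81.541595 pt [ 0.6083418 -0.3072099]
right ang 3.3326223 pt [0.68910486 0.16727324]
x origin est 0.060500607 0.1093853 y -0.59104514
stand [ 0.58587074 -0.09874252]
stand [ 0.59886163 -0.05161557]
panel top ((610.9921875, -3.2905807495117188), (11.780708312988281, 91.09648132324219), 74.7836685180664) 954
[ 0.60910729 -0.00239591  0.1588258 ]
holder pred [ 0.6099054 -0.0115522]
button stand -0.004177197615257714 0.024486516660834047 -0.024332174933076458 -0.013404954394696699
```

{"method": "arm_command", "body": {"steps": [{"translation":[-11.4,45.3,0],"rotation":[0,0,0],"claw":50},{"translation":[-11.4,45.3,45],"rotation":[0,0,0],"claw":50},{"translation":[-11.4,45.3,80],"rotation":[0,0,0],"claw":50},{"translation":[-11.4,45.3,80],"rotation":[0,0,0],"claw":50},{"translation":[-11.4,45.3,80],"rotation":[0,0,0],"claw":50}]}}

```text
clock: 2.4
tool_pos: [0.6109, -0.006, 0.1975]
orientation: [-179.9, 0.0, 164.7]
force: [0.6, 0.6, 1.1]
opening: 0.0533
gripper_force: 0.0
```

```bash
python3 - <<'E'
from h import *
o=ctrl.get_obs();print(o['tool_pos'],o['orientation'],o['opening'])
C,p,d=shot('wrist','pics/w2.png'); P=cloud(C,d); z=P[...,2]
v,u=np.mgrid[:400,:640]
hsv=cv2.cvtColor(p,cv2.COLOR_RGB2HSV); H,S,V=[hsv[...,i].astype(int) for i in range(3)]
m=(H>5)&(H<20)&(S>150)&(z>.03)&(z<.17)&(v>100); vv,uu=np.nonzero(m); print(uu.mean(),vv.mean(),len(uu))
q=P[m]; Rt=R.from_euler('xyz',o['orientation'],degrees=True).as_matrix(); t=(q-o['tool_pos'])@Rt; print('in tool',np.percentile(t,[1,50,99],axis=0)*1000)
E
```

```text
[ 0.61094323 -0.00603963  0.19749494] [-1.79944995e+02  3.36318954e-03  1.64746447e+02] 0.053312791125040726
323.0586387434555 212.8994764397906 955
in tool [[-38.66132711   1.48086151  36.9211394 ]
 [ 15.16145532   4.42833156  38.43409053]
 [ 43.84410659   7.81409269 147.89909127]]
```

View pics/w2.png

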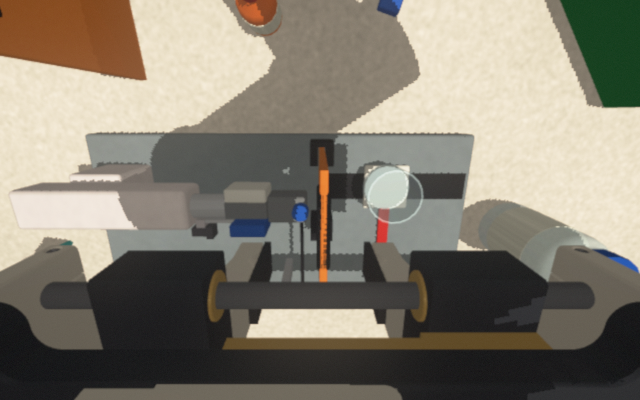

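The panel's top edge is centred between the fingers at about (323,213), offset roughly 3 mm along tool y. I'll correct that, descend and grip.

{"method": "arm_command", "body": {"steps": [{"translation":[0,3,35],"rotation":[0,0,0],"claw":50},{"translation":[0,3,67],"rotation":[0,0,0],"claw":50},{"translation":[0,3,67],"rotation":[0,0,0],"claw":50},{"translation":[0,3,67],"rotation":[0,0,0],"claw":5},{"translation":[0,3,67],"rotation":[0,0,0],"claw":5}]}}

```text
clock: 2.95
tool_pos: [0.6135, -0.0018, 0.1326]
orientation: [179.9, 0.2, 164.8]
force: [-0.2, -0.7, -0.0]
opening: 0.0392
gripper_force: 0.0
```

{"method": "arm_command", "body": {"steps": [{"translation":[0,0,0],"rotation":[0,0,0],"claw":5},{"translation":[0,0,0],"rotation":[0,0,0],"claw":5},{"translation":[0,0,0],"rotation":[0,0,0],"claw":5},{"translation":[0,0,0],"rotation":[0,0,0],"claw":5}]}}

```text
clock: 3.35
tool_pos: [0.6119, -0.0018, 0.13]
orientation: [180.0, 0.0, 164.8]
force: [-1.4, 0.3, 2.8]
opening: 0.0097
gripper_force: 30.0
```

{"method": "arm_command", "body": {"steps": [{"translation":[0,0,-15],"rotation":[0,0,0],"claw":5},{"translation":[0,0,-40],"rotation":[0,0,0],"claw":5},{"translation":[0,0,-70],"rotation":[0,0,0],"claw":5},{"translation":[0,0,-100],"rotation":[0,0,0],"claw":5},{"translation":[0,0,-110],"rotation":[0,0,0],"claw":5}]}}

```text
clock: 3.85
tool_pos: [0.6131, -0.0018, 0.243]
orientation: [179.9, 0.2, 164.8]
force: [0.6, 0.4, -1.3]
opening: 0.0097
gripper_force: 30.0
```

```bash
cat > r.py <<'E'
from h import *
import pickle,sys
# refine rack: rim pixels in top + wrist by ray casting at z=.075
print(ctrl.get_obs()['tool_pos'],ctrl.get_obs()['opening'],ctrl.get_obs()['force'])
C,p,d=shot('top'); P=cloud(C,d); hsv=cv2.cvtColor(p,cv2.COLOR_RGB2HSV); H,S,V=[hsv[...,i].astype(int) for i in range(3)]
v,u=np.mgrid[:400,:640]
g=(H>45)&(H<80)&(S>120)&(u<240)
for lo in(.06,.066,.07):
    m=g&(P[...,2]>lo)&(P[...,2]<.085); vv,uu=np.nonzero(m); W=ray(C,np.c_[uu,vv],.075)[:,:2]*1000
    print(len(uu),cv2.minAreaRect(W.astype(np.float32)))
E
python3 r.py
```

```text
[ 0.61307214 -0.00179267  0.24300059] 0.009665058131943226 [ 0.59224228  0.41714654 -1.25516083]
0 ((0.0, 0.0), (0.0, 0.0), 0.0)
0 ((0.0, 0.0), (0.0, 0.0), 0.0)
0 ((0.0, 0.0), (0.0, 0.0), 0.0)
```

{"method": "arm_command", "body": {"steps": [{"translation":[20,30,0],"rotation":[0,0,0],"claw":5},{"translation":[40,70,0],"rotation":[0,0,0],"claw":5},{"translation":[60,110,0],"rotation":[0,0,0],"claw":5},{"translation":[75,135,0],"rotation":[0,0,0],"claw":5},{"translation":[80,145,0],"rotation":[0,0,0],"claw":5}]}}

```text
clock: 4.4
tool_pos: [0.5713, 0.1613, 0.238]
orientation: [-179.9, -0.1, 164.9]
force: [0.3, -0.7, -0.4]
opening: 0.0095
gripper_force: 30.0
```

{"method": "arm_command", "body": {"steps": [{"translation":[20,30,0],"rotation":[0,0,-1.5],"claw":5},{"translation":[40,70,0],"rotation":[0,0,-3.2],"claw":5},{"translation":[60,110,0],"rotation":[0,0,-4.9],"claw":5},{"translation":[75,135,0],"rotation":[0,0,-6.3],"claw":5},{"translation":[80.8,146,0],"rotation":[0,0,-7.1],"claw":5}]}}

```text
clock: 4.9
tool_pos: [0.532, 0.323, 0.2379]
orientation: [-180.0, -0.1, -159.3]
force: [-0.4, -0.8, -0.1]
opening: 0.0098
gripper_force: 30.0
```

```bash
python3 - <<'E'
from h import *
import pickle
o=ctrl.get_obs();print(o['tool_pos'],o['orientation'],o['opening'])
W=shot('wrist','pics/w3.png');C,p,d=W; pickle.dump(W,open('w3.pkl','wb')); P=cloud(C,d); z=P[...,2]
v,u=np.mgrid[:400,:640]
hsv=cv2.cvtColor(p,cv2.COLOR_RGB2HSV); H,S,V=[hsv[...,i].astype(int) for i in range(3)]
g=(H>45)&(H<80)&(S>120)&(d>0); print(g.sum(),np.percentile(z[g],[1,50,99]))
m=g&(abs(z-.075)<.006); vv,uu=np.nonzero(m); Q=ray(C,np.c_[uu,vv],.075)[:,:2]
print(len(uu),uu.min(),uu.max(),vv.min(),vv.max(),cv2.minAreaRect((Q*1000).astype(np.float32)))
E
```

```text
[0.53197914 0.32299244 0.2379434 ] [-1.79972595e+02 -1.07059499e-01 -1.59346510e+02] 0.009801938411154997
1204 [0.0024477  0.00462227 0.26525682]
318 297 339 121 241 ((528.3472900390625, 322.44073486328125), (134.92559814453125, 47.29642868041992), 20.28352165222168)
```

View pics/w3.png

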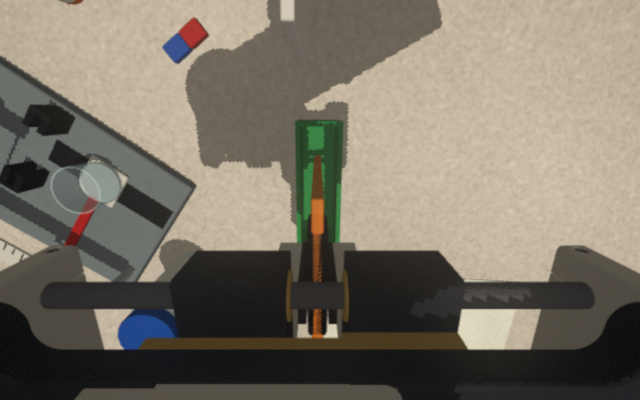

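The rack's rim runs along columns 297–341, centred on the panel at column 318. The length offset is about 4 mm. Lowering now.

{"method": "arm_command", "body": {"steps": [{"translation":[-4,0,30],"rotation":[0,0,0],"claw":5},{"translation":[-4,0,65],"rotation":[0,0,0],"claw":5},{"translation":[-4,0,95],"rotation":[0,0,0],"claw":5},{"translation":[-4,0,112],"rotation":[0,0,0],"claw":5},{"translation":[-4,0,118],"rotation":[0,0,0],"claw":5}]}}

```text
clock: 5.45
tool_pos: [0.5356, 0.3205, 0.1183]
orientation: [-179.9, -0.3, -159.8]
force: [-0.7, 0.3, -1.0]
opening: 0.0096
gripper_force: 30.0
```

{"method": "arm_command", "body": {"steps": [{"translation":[0,0,2],"rotation":[0,0,0],"claw":5},{"translation":[0,0,4],"rotation":[0,0,0],"claw":5},{"translation":[0,0,4],"rotation":[0,0,0],"claw":5}]}}

```text
clock: 5.75
tool_pos: [0.5372, 0.3227, 0.1184]
orientation: [180.0, 0.1, -159.7]
force: [0.1, 0.0, -0.5]
opening: 0.01
gripper_force: 30.0
```

{"method": "arm_command", "body": {"steps": [{"translation":[0,0,2],"rotation":[0,0,0],"claw":5},{"translation":[0,0,2],"rotation":[0,0,0],"claw":5}]}}

```text
clock: 5.95
tool_pos: [0.5368, 0.3226, 0.116]
orientation: [180.0, 0.0, -159.7]
force: [-0.5, 0.2, -1.5]
opening: 0.0096
gripper_force: 30.0
```

{"method": "arm_command", "body": {"steps": [{"translation":[0,0,0],"rotation":[0,0,0],"claw":87},{"translation":[0,0,0],"rotation":[0,0,0],"claw":87},{"translation":[0,0,0],"rotation":[0,0,0],"claw":87},{"translation":[0,0,0],"rotation":[0,0,0],"claw":87},{"translation":[0,0,0],"rotation":[0,0,0],"claw":87}]}}

```text
clock: 6.45
tool_pos: [0.5367, 0.3225, 0.1156]
orientation: [180.0, 0.0, -159.7]
force: [-0.3, -0.1, -0.3]
opening: 0.0446
gripper_force: 0.0
```

```bash
cat > q.py <<'E'
from h import *
o=ctrl.get_obs();print(o['tool_pos'],o['orientation'],o['opening'],o['force'])
C,p,d=shot('wrist'); P=cloud(C,d)
hsv=cv2.cvtColor(p,cv2.COLOR_RGB2HSV); H,S,V=[hsv[...,i].astype(int) for i in range(3)]
m=(H>5)&(H<20)&(S>150)&(d>0)&(P[...,1]>.2); m[300:]=0
Rt=R.from_euler('xyz',o['orientation'],degrees=True).as_matrix(); t=(P[m]-o['tool_pos'])@Rt
print(m.sum(),'tool',np.percentile(t,[2,25,50,75,98],axis=0).round(4),'world z',np.percentile(P[m][:,2],[2,98]))
E
python3 q.py
```

```text
[0.53674158 0.32253892 0.11562938] [ 1.79997054e+02  5.51007831e-03 -1.59712354e+02] 0.044589168687603604 [-0.27980841 -0.13391014 -0.34863845]
1324 tool [[ 0.0027 -0.0032 -0.0298]
 [ 0.0194 -0.0016 -0.0289]
 [ 0.0326 -0.0004 -0.0283]
 [ 0.0432  0.001  -0.0212]
 [ 0.0436  0.0023  0.0789]] world z [0.03677334 0.1454626 ]
```

{"method": "arm_command", "body": {"steps": [{"translation":[0,0,0],"rotation":[0,0,0],"claw":87},{"translation":[0,0,0],"rotation":[0,0,0],"claw":87},{"translation":[0,0,0],"rotation":[0,0,0],"claw":87},{"translation":[0,0,-20],"rotation":[0,0,0],"claw":87},{"translation":[0,0,-60],"rotation":[0,0,0],"claw":87}]}}

```text
clock: 7.0
tool_pos: [0.535, 0.3211, 0.1729]
orientation: [-179.9, -0.4, -159.7]
force: [-0.2, 1.1, -0.0]
opening: 0.0847
gripper_force: 0.0
```

{"method": "arm_command", "body": {"steps": [{"translation":[0,0,-50],"rotation":[0,0,0],"claw":87},{"translation":[0,0,-100],"rotation":[0,0,0],"claw":87},{"translation":[0,0,-130],"rotation":[0,0,0],"claw":87},{"translation":[0,0,-130],"rotation":[0,0,0],"claw":87}]}}

```text
clock: 7.4
tool_pos: [0.5385, 0.3235, 0.3117]
orientation: [179.8, 0.5, -159.7]
force: [0.4, 0.2, -0.1]
opening: 0.087
gripper_force: 0.0
```

```bash
python3 q.py
```

```text
[0.53849903 0.3235442  0.31165724] [ 179.83655097    0.50162081 -159.69629408] 0.0869900204190759 [ 0.37220809  0.21258585 -0.07426478]
258 tool [[-6.520e-02 -4.750e-02 -8.470e-02]
 [-2.930e-02 -3.700e-03  1.661e-01]
 [ 3.220e-02 -1.400e-03  1.675e-01]
 [ 3.940e-02 -2.000e-04  1.684e-01]
 [ 4.790e-02  3.000e-03  3.028e-01]] world z [0.00877148 0.39598508]
```

```bash
python3 - <<'E'
from h import *
import pickle
o=ctrl.get_obs();print(o['joint_pos'],o['tool_pos'],o['orientation'])
for n,D in(('top',pickle.load(open('d0.pkl','rb'))['top']),('w1',pickle.load(open('w1.pkl','rb')))):
    C,p,d=D;P=cloud(C,d)[d>0]
    a=np.radians(74.6);ex=np.array([np.cos(a),np.sin(a)]);ey=np.array([-ex[1],ex[0]]);q=P[:,:2]-[.5939,-.0671]
    X=np.c_[q@ex,q@ey,P[:,2]]; X=X[X[:,2]<.19]
    for nm,(x0,x1,y0,y1) in dict(sleeve=(-.2,-.04,-.06,.06),mid=(-.04,-.018,-.07,.07),finP=(-.015,.015,.03,.07),finM=(-.015,.015,-.07,-.03),grip=(-.018,.018,-.028,.024)).items():
        s=X[(X[:,0]>x0)&(X[:,0]<x1)&(X[:,1]>y0)&(X[:,1]<y1)]; print(n,nm,len(s),s[:,2].max() if len(s) else 0)
E
```

```text
[ 4.88371932e+01  1.36261589e+01  1.54654657e+00  1.77794520e-02
 -7.76270229e+01 -1.18549979e+02] [0.53743485 0.32313711 0.3084714 ] [ 179.87506468    0.26600025 -159.70931024]
top sleeve 3378 0.1204662418388458
top mid 540 0.11257472068617402
top finP 218 0.025911472126776802
top finM 112 0.02526174631500888
top grip 442 0.11801227313387153
w1 sleeve 10467 0.11568326299110299
w1 mid 1613 0.10781684381849221
w1 finP 666 0.021437191268508238
w1 finM 134 0.02116174153053424
w1 grip 1639 0.11344710419709181
```

{"method": "arm_command", "body": {"steps": [{"translation":[10,-48,0],"rotation":[0,0,-1.7],"claw":80},{"translation":[20,-96,0],"rotation":[0,0,-3.4],"claw":80},{"translation":[31,-145,0],"rotation":[0,0,-5.1],"claw":80},{"translation":[41,-193,0],"rotation":[0,0,-6.8],"claw":80},{"translation":[41,-193,0],"rotation":[0,0,-8.5],"claw":80}]}}

```text
clock: 7.95
tool_pos: [0.5648, 0.1227, 0.3046]
orientation: [179.9, -0.1, -117.5]
force: [0.3, 0.7, 0.2]
opening: 0.0802
gripper_force: 0.0
```

{"method": "arm_command", "body": {"steps": [{"translation":[40,-28,0],"rotation":[0,0,-1.7],"claw":80},{"translation":[80,-57,0],"rotation":[0,0,-3.4],"claw":80},{"translation":[120,-85,0],"rotation":[0,0,-5.1],"claw":80},{"translation":[160,-114,0],"rotation":[0,0,-6.8],"claw":80},{"translation":[160,-114,0],"rotation":[0,0,-8.5],"claw":80}]}}

```text
clock: 8.45
tool_pos: [0.5913, -0.0711, 0.3039]
orientation: [179.8, -0.0, -77.1]
force: [0.5, 0.6, -1.2]
opening: 0.0802
gripper_force: 0.0
```

{"method": "arm_command", "body": {"steps": [{"translation":[0,0,0],"rotation":[0,0,-1.7],"claw":80},{"translation":[0,0,0],"rotation":[0,0,-3.4],"claw":80},{"translation":[0,0,0],"rotation":[0,0,-5.1],"claw":80},{"translation":[0,0,0],"rotation":[0,0,-6.8],"claw":80},{"translation":[0,0,0],"rotation":[0,0,-8.5],"claw":80}]}}

```text
clock: 8.95
tool_pos: [0.5913, -0.0674, 0.304]
orientation: [179.9, 0.1, -34.4]
force: [-0.5, -0.1, -0.0]
opening: 0.0801
gripper_force: 0.0
```

{"method": "arm_command", "body": {"steps": [{"translation":[0,0,0],"rotation":[0,0,-1.7],"claw":80},{"translation":[0,0,0],"rotation":[0,0,-3.4],"claw":80},{"translation":[0,0,0],"rotation":[0,0,-5.1],"claw":80},{"translation":[0,0,0],"rotation":[0,0,-6.8],"claw":80},{"translation":[0,0,0],"rotation":[0,0,-8.5],"claw":80}]}}

```text
clock: 9.45
tool_pos: [0.5913, -0.0673, 0.304]
orientation: [-180.0, 0.1, 8.1]
force: [-0.3, -0.0, -0.3]
opening: 0.0797
gripper_force: 0.0
```

{"method": "arm_command", "body": {"steps": [{"translation":[0,0,0],"rotation":[0,0,-1.7],"claw":80},{"translation":[0,0,0],"rotation":[0,0,-3.4],"claw":80},{"translation":[0,0,0],"rotation":[0,0,-5.1],"claw":80},{"translation":[0,0,0],"rotation":[0,0,-6.8],"claw":80},{"translation":[0,0,0],"rotation":[0,0,-8.5],"claw":80}]}}

```text
clock: 9.95
tool_pos: [0.5913, -0.0673, 0.304]
orientation: [-179.9, 0.1, 50.6]
force: [0.4, 0.8, -0.2]
opening: 0.0796
gripper_force: 0.0
```

```bash
python3 -c "
from h import *
o=ctrl.get_obs();print(o['joint_pos'],o['tool_pos'],o['orientation'],o['clock'])"
```

```text
[ 1.22871332e+01  1.08578845e+01 -2.54609216e+00 -2.66464109e-02
 -7.67318400e+01  1.28356292e+02] [ 0.59125579 -0.0673458   0.30403352] [-1.79895392e+02  9.04189347e-02  5.06373619e+01] 9.95
```

{"method": "arm_command", "body": {"steps": [{"translation":[1.6,2,0],"rotation":[0,0,-1.6],"claw":80},{"translation":[1.6,2,0],"rotation":[0,0,-3.2],"claw":80},{"translation":[1.6,2,0],"rotation":[0,0,-4.8],"claw":80},{"translation":[1.6,2,0],"rotation":[0,0,-4.8],"claw":80},{"translation":[1.6,2,0],"rotation":[0,0,-4.8],"claw":80}]}}

```text
clock: 10.45
tool_pos: [0.5941, -0.0674, 0.3046]
orientation: [-179.9, 0.0, 74.1]
force: [0.1, -0.1, 0.2]
opening: 0.0798
gripper_force: 0.0
```

```bash
python3 - <<'E'
from h import *
import pickle
o=ctrl.get_obs();print(o['tool_pos'],o['orientation'])
W=shot('wrist','pics/w4.png'); pickle.dump(W,open('w4.pkl','wb'))
E
```

```text
[ 0.59408651 -0.06740152  0.30461393] [-1.79918633e+02  2.95676823e-02  7.40558012e+01]
```

View pics/w4.png

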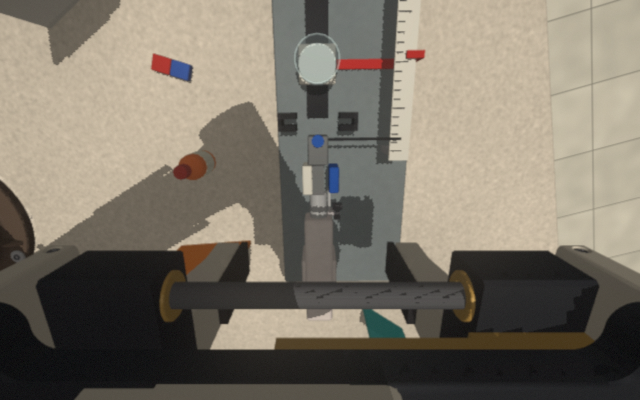

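The view shows the red clip at (415,54), the pointer tip at (399,139), the white grip face at (308,180) and the blue button at (334,178).

```bash
cat > k.py <<'E'
from h import *
import pickle,sys
def meas(W,px=(345,400),py=(100,200)):
    C,p,d=W
    hsv=cv2.cvtColor(p,cv2.COLOR_RGB2HSV); H,S,V=[hsv[...,i].astype(int) for i in range(3)]; v,u=np.mgrid[:400,:640]
    a=np.radians(74.6);ex=np.array([np.cos(a),np.sin(a)]);ey=np.array([-ex[1],ex[0]]);o=np.array([.5939,-.0671])
    G=lambda m,z:(lambda q:np.c_[q@ex,q@ey]*1000)(ray(C,np.c_[u[m],v[m]],z)[:,:2]-o)
    # back-project whole image at pointer/clip height, select by stand coordinates
    allp=G(np.ones_like(u,bool),.094).reshape(400,640,2); X,Y=allp[...,0],allp[...,1]
    red=((H<8)|(H>172))&(S>140)&(Y<-105)&(Y>-140)&(X>60)&(X<230); c=G(red,.094); print('clip n',red.sum(),'x',c[:,0].mean(),c[:,0].min(),c[:,0].max(),'y',c[:,1].min(),c[:,1].max())
    pt=(V<60)&(Y<-82)&(Y>-97)&(X>0)&(X<230)
    # pointer: narrow dark line reaching tip over white plate (Y -92..-97)
    for y0,y1 in((-97,-93),(-93,-89)):
        m=(Y>y0)&(Y<y1)&(X>10)&(X<230); xs=X[m];vs=V[m]; b=np.arange(10,230,1.); k=np.digitize(xs,b)
        prof=[vs[k==i].mean() if (k==i).any() else 999 for i in range(1,len(b))]; print('dark',y0,[(b[i],int(prof[i])) for i in np.argsort(prof)[:8]])
    return u,v,H,S,V,G,d,C
if __name__=='__main__':
    W=pickle.load(open('w4.pkl','rb')); u,v,H,S,V,G,d,C=meas(W)
    bt=(H>105)&(H<125)&(S>150)&(u>322)&(u<345)&(v>160)&(v<200); b=G(bt,.111); print('button',b.min(0),b.max(0))
    wt=(V>150)&(S<60)&(u>295)&(u<316)&(v>160)&(v<200); b=G(wt,.112); print('white',b.min(0),b.max(0))
E
python3 k.py
```

```text
clip n 103 x 140.48006752524915 136.596959006934 143.7672296336245 y -120.2607190552245 -105.27240113033442
dark -97 [(np.float64(49.0), 67), (np.float64(48.0), 69), (np.float64(47.0), 104), (np.float64(20.0), 112), (np.float64(19.0), 115), (np.float64(192.0), 117), (np.float64(11.0), 117), (np.float64(12.0), 117)]
dark -93 [(np.float64(49.0), 64), (np.float64(48.0), 68), (np.float64(20.0), 75), (np.float64(21.0), 90), (np.float64(19.0), 95), (np.float64(17.0), 112), (np.float64(192.0), 115), (np.float64(11.0), 117)]
button [-12.63268978 -24.8735259 ] [ 20.29121697 -15.12268311]
white [-20.96799021   1.8262451 ] [19.61931899 17.0894303 ]
```

{"method": "arm_command", "body": {"steps": [{"translation":[1.5,0,45],"rotation":[0,0,-0.1],"claw":75},{"translation":[1.5,0,90],"rotation":[0,0,-0.1],"claw":75},{"translation":[1.5,0,130],"rotation":[0,0,-0.1],"claw":75},{"translation":[1.5,0,160],"rotation":[0,0,-0.1],"claw":75},{"translation":[1.5,0,160],"rotation":[0,0,-0.1],"claw":75}]}}

```text
clock: 11.0
tool_pos: [0.5917, -0.0662, 0.141]
orientation: [-179.6, 0.2, 74.6]
force: [-0.6, -0.3, -0.3]
opening: 0.0751
gripper_force: 0.0
```

```bash
python3 - <<'E'
from h import *
o=ctrl.get_obs();print(o['tool_pos'],o['orientation'],o['force'])
a=np.radians(74.6);ex=np.array([np.cos(a),np.sin(a)]);ey=np.array([-ex[1],ex[0]]);q=o['tool_pos'][:2]-[.5939,-.0671]; print('stand mm',q@ex*1000,q@ey*1000)
W=shot('wrist','pics/w5.png')
E
```

```text
[ 0.59173237 -0.06622221  0.14098374] [-1.79553453e+02  1.62056647e-01  7.46092793e+01] [-0.59906729 -0.32471712 -0.30198134]
stand mm 0.270641676480957 2.322907532295853
```

View pics/w5.png

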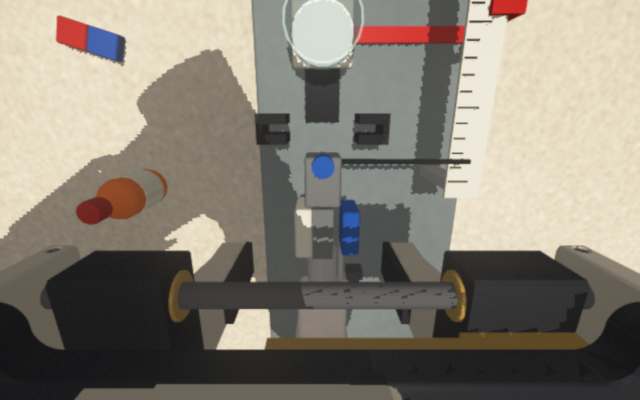

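The grip lies between the fingers at about (325,230), with clearance on both sides. Going down to grasp height.

{"method": "arm_command", "body": {"steps": [{"translation":[1,1.5,30],"rotation":[0,0,0],"claw":75},{"translation":[1,1.5,55],"rotation":[0,0,0],"claw":75},{"translation":[1,1.5,64],"rotation":[0,0,0],"claw":75},{"translation":[1,1.5,64],"rotation":[0,0,0],"claw":75},{"translation":[1,1.5,64],"rotation":[0,0,0],"claw":75}]}}

```text
clock: 11.55
tool_pos: [0.5978, -0.0653, 0.0835]
orientation: [179.9, -0.0, 74.8]
force: [-0.1, 0.1, 0.6]
opening: 0.075
gripper_force: 0.0
```

```bash
cat > t.py <<'E'
from h import *
o=ctrl.get_obs();print(o['clock'],o['tool_pos'],o['orientation'],o['force'],o['opening'],o['gripper_force'])
a=np.radians(74.6);ex=np.array([np.cos(a),np.sin(a)]);ey=np.array([-ex[1],ex[0]]);q=o['tool_pos'][:2]-[.5939,-.0671]; print('stand mm',q@ex*1000,q@ey*1000)
E
python3 t.py
```

```text
11.55 [ 0.5978473  -0.06532426  0.08350519] [ 1.79863396e+02 -3.77903840e-02  7.47959174e+01] [-0.09797834  0.11733228  0.59604669] 0.0749662882652202 0.0
stand mm 2.7602082297780277 -3.3340142135265123
```

{"method": "arm_command", "body": {"steps": [{"translation":[0,-3,6],"rotation":[0,0,0],"claw":75},{"translation":[0,-3,6],"rotation":[0,0,0],"claw":20},{"translation":[0,-3,6],"rotation":[0,0,0],"claw":20},{"translation":[0,-3,6],"rotation":[0,0,0],"claw":20},{"translation":[0,-3,6],"rotation":[0,0,0],"claw":20}]}}

```text
clock: 12.05
tool_pos: [0.5944, -0.0647, 0.076]
orientation: [179.9, -0.0, 74.8]
force: [3.1, -3.1, -2.4]
opening: 0.0488
gripper_force: 2.0
```

{"method": "arm_command", "body": {"steps": [{"translation":[0,0,0],"rotation":[0,0,0],"claw":20},{"translation":[0,0,0],"rotation":[0,0,0],"claw":20},{"translation":[0,0,0],"rotation":[0,0,0],"claw":20},{"translation":[0,0,0],"rotation":[0,0,0],"claw":20},{"translation":[0,0,0],"rotation":[0,0,0],"claw":20}]}}

```text
clock: 12.55
tool_pos: [0.595, -0.0647, 0.0761]
orientation: [179.9, -0.0, 74.8]
force: [3.9, -3.4, -1.5]
opening: 0.0363
gripper_force: 30.0
```

```bash
python3 t.py
```

```text
12.55 [ 0.59496353 -0.06472823  0.07607181] [ 1.79862304e+02 -3.14821185e-02  7.48079212e+01] [ 3.90870588 -3.44863516 -1.49213642] 0.036338119569267385 30.003094375133514
stand mm 2.569043764401192 -0.39550460573085394
```

The button is pressed in: the opening is 36 mm at 30 N. Drawing the arm out slowly.

{"method": "arm_command", "body": {"steps": [{"translation":[8,0,0],"rotation":[0,0,0],"claw":20},{"translation":[20,0,0],"rotation":[0,0,0],"claw":20},{"translation":[32,0,0],"rotation":[0,0,0],"claw":20},{"translation":[42,0,0],"rotation":[0,0,0],"claw":20},{"translation":[46,0,0],"rotation":[0,0,0],"claw":20}]}}

```text
clock: 13.05
tool_pos: [0.6072, -0.0201, 0.0761]
orientation: [179.9, -0.0, 74.8]
force: [4.9, -6.2, -1.6]
opening: 0.0363
gripper_force: 30.0
```

{"method": "arm_command", "body": {"steps": [{"translation":[10,0,0],"rotation":[0,0,0],"claw":20},{"translation":[20,0,0],"rotation":[0,0,0],"claw":20},{"translation":[30,0,0],"rotation":[0,0,0],"claw":20},{"translation":[35,0,0],"rotation":[0,0,0],"claw":20},{"translation":[35,0,0],"rotation":[0,0,0],"claw":20}]}}

```text
clock: 13.55
tool_pos: [0.6165, 0.0136, 0.0761]
orientation: [179.9, -0.0, 74.8]
force: [5.3, -4.9, -1.3]
opening: 0.0364
gripper_force: 30.0
```

```bash
python3 t.py; python3 - <<'E'
from k import *
W=shot('wrist','pics/w6.png'); pickle.dump(W,open('w6.pkl','wb')); meas(W)
E
```

```text
13.55 [0.61647346 0.01360988 0.07608412] [ 1.79856182e+02 -9.99677966e-03  7.48421948e+01] [ 5.30302372 -4.93197643 -1.28146301] 0.03639433569723557 30.001533329486847
stand mm 83.8065435220252 -0.3299677272573169
clip n 589 x 141.500514656436 137.54967338432988 146.06427555303796 y -120.84476642528368 -105.01658768292145
dark -97 [(np.float64(20.0), 34), (np.float64(19.0), 34), (np.float64(18.0), 34), (np.float64(25.0), 35), (np.float64(32.0), 35), (np.float64(17.0), 35), (np.float64(16.0), 35), (np.float64(12.0), 35)]
dark -93 [(np.float64(29.0), 34), (np.float64(27.0), 35), (np.float64(33.0), 35), (np.float64(23.0), 35), (np.float64(21.0), 35), (np.float64(31.0), 35), (np.float64(22.0), 35), (np.float64(24.0), 35)]
```

View pics/w6.png

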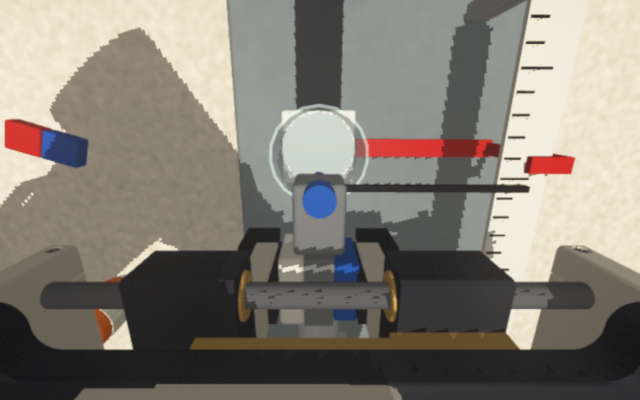

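The pointer tip is at (525,188) and the clip is centred near (550,165). About 10 mm remain.

```bash
cat > f.py <<'E'
from h import *
import sys,pickle
def gap(W):
    C,p,d=W; p=p.astype(int); V=p.max(2)
    a=np.radians(74.6);ex=np.array([np.cos(a),np.sin(a)]);o=np.array([.5939,-.0671])
    X=lambda u,v,z:((ray(C,(u,v),z)[0,:2]-o)@ex)*1000
    rs=[]
    for c in range(460,528,4):
        col=V[150:230,c] if 0 else V[176:200,c]; r=176+np.nonzero(col<70)[0]
        if len(r) and len(r)<14: rs.append((c,r.mean(),len(r),round(X(c,r.mean(),.0945),1)))
    print(rs[::3],rs[-3:])
    red=(p[...,0]>120)&(p[...,1]<70)&(p[...,2]<70); red[:,:526]=0; red[230:]=0
    vv,uu=np.nonzero(red)
    for c in(532,540,548,556,564): 
        r=vv[uu==c]; 
        if len(r): print(c,r.min(),r.max(),'x',[round(X(c,k,.094),1) for k in(r.min()-.5,r.max()+.5)],p[r.min():r.max()+1,c,0])
if __name__=='__main__': gap(pickle.load(open(sys.argv[1],'rb')))
E
python3 f.py w6.pkl
```

```text
[(460, np.float64(188.0), 9, np.float64(130.2)), (472, np.float64(188.0), 7, np.float64(130.3)), (484, np.float64(188.0), 7, np.float64(130.3)), (496, np.float64(188.0), 7, np.float64(130.3)), (508, np.float64(188.5), 6, np.float64(130.1)), (520, np.float64(188.5), 6, np.float64(130.1))] [(516, np.float64(188.5), 6, np.float64(130.1)), (520, np.float64(188.5), 6, np.float64(130.1)), (524, np.float64(188.5), 6, np.float64(130.1))]
532 157 172 x [np.float64(145.3), np.float64(137.8)] [142 151 170 178 184 195 207 212 213 215 215 216 217 217 218 216]
540 157 172 x [np.float64(145.3), np.float64(137.8)] [191 214 216 216 217 217 216 217 216 216 216 218 217 217 217 217]
548 157 172 x [np.float64(145.4), np.float64(137.8)] [190 214 216 216 216 217 217 217 217 216 217 217 216 217 216 218]
556 156 172 x [np.float64(145.8), np.float64(137.8)] [127 187 213 216 215 215 216 216 216 216 217 215 216 217 217 217 217]
564 156 172 x [np.float64(145.8), np.float64(137.8)] [135 188 214 216 216 216 216 215 217 216 216 216 217 217 216 217 215]
```

{"method": "arm_command", "body": {"steps": [{"translation":[4,0,0],"rotation":[0,0,0],"claw":20},{"translation":[8,0,0],"rotation":[0,0,0],"claw":20},{"translation":[11,0,0],"rotation":[0,0,0],"claw":20},{"translation":[11,0,0],"rotation":[0,0,0],"claw":20},{"translation":[11,0,0],"rotation":[0,0,0],"claw":20}]}}

```text
clock: 14.1
tool_pos: [0.6192, 0.0237, 0.0761]
orientation: [179.9, -0.0, 74.8]
force: [6.0, -6.0, -1.4]
opening: 0.0365
gripper_force: 30.0
```

```bash
python3 t.py; sed -i 's/V\[176:200,c\]; r=176/V[150:180,c]; r=150/' f.py; python3 - <<'E'
from f import *
W=shot('wrist','pics/w7.png'); pickle.dump(W,open('w7.pkl','wb')); gap(W); shot('scene','pics/s7.png')
E
python3 t.py; python3 -c "
import cv2,numpy as np
a=cv2.imread('pics/w7.png')[90:250,250:600]; b=cv2.imread('pics/s7.png')[150:310,190:540]
cv2.imwrite('pics/c7.png',cv2.resize(np.vstack([a,b]),None,fx=1.8,fy=1.8))"
```

```text
14.1 [0.61921895 0.02366239 0.07608829] [ 1.79856486e+02 -7.68987900e-03  7.48115852e+01] [ 5.96296366 -6.0419174  -1.39765222] 0.036451764687536185 30.00033974647522
stand mm 94.22720873452079 -0.30737619788910414
[] []
532 178 193 x [np.float64(145.7), np.float64(137.9)] [153 194 216 216 217 217 217 216 217 218 216 217 218 216 217 215]
540 178 194 x [np.float64(145.8), np.float64(137.4)] [153 194 215 217 217 217 217 216 217 217 217 218 216 218 217 218 214]
548 178 193 x [np.float64(145.8), np.float64(137.9)] [145 194 214 216 217 217 217 216 216 217 216 216 217 217 217 217]
556 177 193 x [np.float64(146.3), np.float64(137.9)] [127 145 195 215 216 216 218 217 216 217 216 217 217 217 217 216 216]
564 179 193 x [np.float64(145.3), np.float64(137.9)] [195 213 216 216 216 216 215 216 216 216 216 216 216 216 218]
14.2 [0.6191822  0.02358594 0.07608039] [ 1.79859857e+02 -2.82977550e-03  7.48114290e+01] [ 6.33298692 -6.02500536 -1.295469  ] 0.036553951691323056 30.00046133995056
stand mm 94.14374219324577 -0.2922496847247018
```

View pics/c7.png

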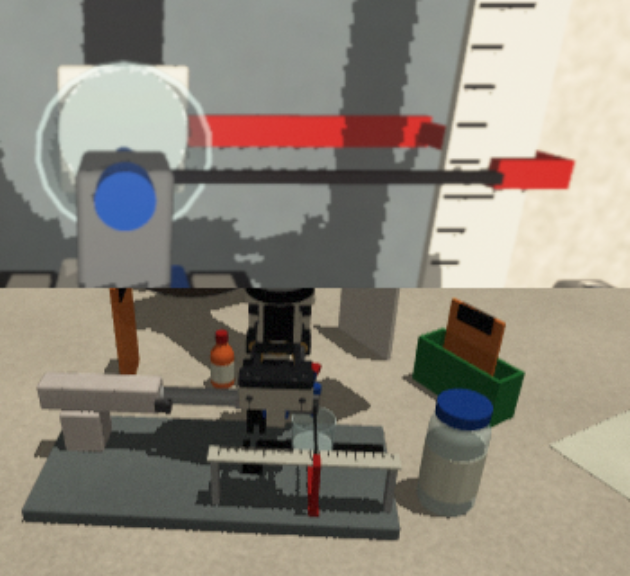

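The pointer overlaps the clip at about row 188.7, against a clip centre of 186, so it is about 1.3 mm short. The panel stands in the rack. One small nudge, then hand in.

{"method": "arm_command", "body": {"steps": [{"translation":[1.4,0,0],"rotation":[0,0,0],"claw":20},{"translation":[1.4,0,0],"rotation":[0,0,0],"claw":20},{"translation":[1.4,0,0],"rotation":[0,0,0],"claw":20},{"translation":[1.4,0,0],"rotation":[0,0,0],"claw":20},{"translation":[1.4,0,0],"rotation":[0,0,0],"claw":20}]}}

```text
clock: 14.7
tool_pos: [0.6196, 0.0249, 0.0761]
orientation: [179.9, -0.0, 74.8]
force: [6.8, -5.6, -2.1]
opening: 0.0365
gripper_force: 30.0
```

```bash
python3 t.py; sed -i 's/V\[150:180,c\]; r=150/V[180:196,c]; r=180/' f.py; python3 - <<'E'
from f import *
gap(shot('wrist'))
E
python3 t.py
```

```text
14.7 [0.61956665 0.02492471 0.07609906] [ 1.79856549e+02 -9.18143094e-03  7.48040821e+01] [ 6.82868922 -5.55388792 -2.06162499] 0.03650719243574739 30.00041037797928
stand mm 95.53654009331552 -0.30737825262213486
[(460, np.float64(188.0), 9, np.float64(141.9)), (472, np.float64(187.5), 8, np.float64(142.2)), (484, np.float64(188.0), 7, np.float64(142.0)), (496, np.float64(187.5), 6, np.float64(142.2)), (508, np.float64(187.5), 6, np.float64(142.2)), (520, np.float64(188.5), 6, np.float64(141.8))] [(516, np.float64(188.5), 6, np.float64(141.8)), (520, np.float64(188.5), 6, np.float64(141.8)), (524, np.float64(188.0), 7, np.float64(142.0))]
532 181 196 x [np.float64(145.6), np.float64(137.7)] [176 208 216 216 215 217 216 217 217 218 217 216 217 218 216 218]
540 181 196 x [np.float64(145.6), np.float64(137.7)] [176 207 217 217 216 217 216 217 217 217 217 218 217 218 217 214]
548 177 196 x [np.float64(147.5), np.float64(137.7)] [130 109 108 125 175 207 215 217 218 216 217 217 217 217 217 217 216 217
 216 219]
556 179 196 x [np.float64(146.6), np.float64(137.7)] [130 127 159 200 214 216 216 217 216 217 215 217 216 217 217 217 216 219]
564 182 194 x [np.float64(145.1), np.float64(138.7)] [200 216 216 216 216 217 216 217 216 216 217 217 218]
14.75 [0.61954851 0.02489369 0.07606019] [ 1.79859852e+02 -5.80062331e-03  7.48051146e+01] [ 6.30458219 -5.8065485  -1.05588607] 0.03618321380521083 30.000266432762146
stand mm 95.50181290654017 -0.2981232629111665
```

The pointer is at 142.0 mm and the clip centre at 141.7 mm, so it is aligned.

```bash
python3 -c "
from plant import ctrl
print(ctrl.close_job())"
```

```text
the job is handed in; nothing more can be done
None
```

Job handed in at 14.75 s; no verdict came back. The amber panel stands released in the green rack, and the dosing arm is held squeezed and still, with its pointer measured 0.3 mm from the red mark's centre line.

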